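# Close and bolt the gate bar of a vial carrying board

### The arm

A 6-joint arm with a two-finger parallel gripper is mounted at the origin on the work surface. World frame = base frame: x ahead of the robot, y to its left, z up, the work surface at z = 0. Lengths are in m, angles in rad, forces in N, time in s.
With the tool pointing down it reaches from about 0.325 to 0.775 m from the base axis. Payload 5.5 kg.
Tool frame: the origin (TCP) lies on the centre line of the jaws, within the pads' length; the fingertips stand ahead of it and the grasp point (between the pads) is the TCP (manip.tip_extent is the z of the fingertips in the tool frame, in m); z points along the fingers, y is the line along which they close (so a half turn about z gives the same grasp; the last joint's range is limited). The gripper opens to 88 mm and grips with 3 to 60 N. Pads are 20 mm wide; open, the fingers measure 115 mm over their backs; the gripper's body (75 mm by 178 mm) begins 61 mm behind the grasp point.
Start: joints at [-1.234, 0.091, 1.231, -0, 1.82, -0.057], TCP at [0.23, -0.554, 0.242] pointing down, gripper open.
Joint ranges: [-2.87, 2.87], [-0.86, 2.18], [0.17, 2.46], [-1.51, 4.65], [0.06, 2.69], [-2.65, 2.65]. Speed limits (rad/s): [2.57, 2.57, 3.01, 3.14, 3.14, 3.14].

### API

Orientations are given as a unit quaternion [w, x, y, z].
In Python, from station import manip, eyes gives the robot as it stands. The module is installed in compiled form; this text tells all that it offers.
- The arm moves only by the tool drive_tool, never from a script. Its argument "series" is a list of rows, each an object of numbers: "wx", "wy", "wz": the turn, a rotation vector about the tool's x, y, z in units of 45 degrees (1.0 is 45 degrees); "x", "y", "z": the shift along the tool's x, y, z in units of 500 mm (1.0 is 500 mm); "hand": the gripper command: -1 is fully open, 1 is shut, values between are in proportion. In form: [{"wx": .., "wy": .., "wz": .., "x": .., "y": .., "z": .., "hand": ..}, ...]. A call has 1 to 20 rows; each row shifts and turns the commanded pose from where the row before left it, along the tool's axes as they then stand; what a row does not reach is not made up. A row lasts 1/10 s, in which the tool goes at most 50 mm and 8.59 degrees, less where a joint would pass 70% of its speed; a pose out of reach is approached as far as the arm can. A call with a number of a shift or a turn outside -1 to 1 is refused whole. A call with a gripper value outside its range is refused whole. The fingers move at their own pace and stop on an object; "newtons" is the grip in N (left out, the last holds). Time passes only in rows, so rows that do not move let the fingers close. It gives the time, the measured TCP pose, the force, the opening and the grip force at its end, in the units of the state.
- manip.sense(): the state, without advancing time (a new reading comes with each control period).
- eyes.capture(name): name is "scene" or "side" or "wrist"; returns (picture, depth): 420x560x3 uint8, red, green, blue; 420x560 float32, m along the optical axis (not along the pixel's ray), 0 where there is no reading.
- eyes.camera_info(name): a dict with "camera_matrix" (3x3 intrinsics, pixels), "rvec" (rotation vector, rad) and "tvec" (3), from world to camera coordinates, as OpenCV has them. Camera axes: x right, y down, z forward; pixel columns grow to the right and rows downward; lengths in m; the calibration is good to about 2 mm. A picture is of the moment at which its call begins: read the wrist's pose just before it. camera_info takes no time and is no camera call; for the wrist camera it gives the pose at the moment of the call.
- manip.finish_job(): hands the job in; it is judged then, once.
The state is a dict: "time": time; "joint_positions": joint angles; "dq": joint speeds; "tau": joint torques, N m; "ee_pos": TCP position; "ee_rot": TCP orientation; "contact_force": force on the tool from outside, world axes, zero at the start; "moment": the same for the moment, N m; "finger_gap": opening from 0.0 (shut) to 1.0 (fully open); "grasp_force": force on a finger pad.
Only numpy, scipy, OpenCV 4.12 (cv2) and the standard library are available. Lean on these libraries where they do the work, as an engineer would, in place of code of your own. Each camera call takes 0.05 s, during which the arm holds its last target. There are 200 camera calls.

### The job

Close the gate of the vial carrying board: swing the aluminium bar round its pin by pushing near its free end until it presses gently but surely on the red sprung buffer (some 6 to 10 N; 14 N is too much), hold it there for a second and let go. Then push the orange-handled bolt all the way across in front of the bar's end and draw the hand clear. Leave the vials standing in their basket, and the bottles and the glass on the table where they are.

Things in the scene. Friction and masses are not known exactly. Their poses are not given: they have to be found in the camera images.
- board: White carrying board, 360 x 380 x 10 mm, fixed on the table. Origin under its centre; x points away from the open loading side (towards the basket), y along the closed gate, z up. A fixed grey basket, 45 mm high, with four vials (reaching 59 mm above the board) fills x = 56 to 156, y = -100 to 40 mm.
- pin (a point): Axis of the gate's fixed steel pin (10 mm diameter) at the board's top face, at x = 20, y = -130 mm of the board. Its 24 mm brass head tops out 38 mm above the board.
- bar: Gate bar, aluminium, on edge on the board: 14 mm thick, 28 mm high, 222 mm from hole to free end (last 30 mm blue), 0.17 to 0.34 kg. Origin: hole centre, underside. x runs to the free end, y to the open loading side (push on the face at y = +7 mm), z up. Loose on the pin with 1 mm of play; slick, under 1 N of drag; stays where left. Starts 20 to 40 degrees open; closes clockwise from above.
- bar_end (a point): Point on the bar's rear face, which meets the buffer, 205 mm from the hole and 14 mm above the underside. The bar is home when this point touches the buffer's nose; it then lies along the board's y within 8 degrees.
- catch: Catch: fixed dark slotted foot with a grey carriage (up to 36 mm high) that carries buffer and bolt. Origin on the board's top, axes as the board's. The carriage is clamped, immovable, at a setting s that differs each time and is not measured: -25 to +25 mm along x. The buffer's red nose (18 mm round) has its tip at x = s, y = 0, 17 mm high.
- buffer_mid (a point): Where the tip of the buffer's nose would be at s = 0 (fixed to the foot, not to the carriage; the true tip lies s farther along the catch's x). The buffer is a damped spring, 6 N/mm over 3 mm of travel, then solid; it gives back within half a second on release.
- handle_mid (a point): Where the centre of the bolt's orange handle would be at s = 0, bolt open (53 mm above the board, catch x = -37.5, y = 62 mm); truly s farther along the catch's x, and it moves to -y with the bolt. The handle stands upright, 24 mm wide (x), 12 mm thick (y), from 31 to 75 mm above the board. Push on its outer (+y) face.
- bolt (a joint): Travel of the bolt in m: 0 open (as it starts), 0.028 fully across, towards the catch's -y, against a solid end. 2.5 N of friction; stays where left. The steel bolt is a flat plate 40 mm wide (x) that passes 1 to 5 mm in front of a bar that is home; its tapered nose (5 mm of lead-in) takes up a few mm more.
- vial1: Small amber glass vial with a white cap, 24 mm diameter, 55 mm high, standing in the basket; leave it. Origin under its centre.
- vial2: Small amber glass vial with a white cap, 24 mm diameter, 55 mm high, standing in the basket; leave it. Origin under its centre.
- vial3: Small amber glass vial with a white cap, 24 mm diameter, 55 mm high, standing in the basket; leave it. Origin under its centre.
- vial4: Small amber glass vial with a white cap, 24 mm diameter, 55 mm high, standing in the basket; leave it. Origin under its centre.
- bottle: Large amber bottle with white cap, 90 mm diameter, 200 mm high, on the table; leave it. Origin under its centre.
- strip_glass: Glass of paper test strips, 76 mm diameter, 135 mm high with the strips, on the table; leave it. Origin under its centre.
- dropper: Amber dropper bottle with black cap, 34 mm diameter, 85 mm high, on the table; leave it. Origin under its centre.

How it is judged:
By the outcome, as a careful person would: the job done as asked, in the order asked, and still so for the second after the job is handed in, with the robot touching nothing.
It also fails if it takes over 70 s, if anything falls off the work surface, if the arm or the gripper's body presses on something with over 40 N, if the wrist force passes 120 N, or if a joint passes its speed limit or range.

## Working session

There is one attempt and no reset: what is moved stays moved. The work goes in short steps, Python scripts to look and compute and a tool call to move; the robot and the scene stay as the last step left them, time stands still between calls to the robot, and variables do not carry over. Pictures are saved under pics/ and viewed, at most 10 in all, crops included, and the job is handed in when it is done.

Besides the shell and the picture viewer there is one more tool, called after "Call:" as name(argument=value, ...), one argument or row to a line, values as JSON. drive_tool: Moves the arm, as the interface text tells. Its arguments: {"type":"object","properties":{"series":{"type":"array","items":{"type":"object","properties":{"wx":{"type":"number"},"wy":{"type":"number"},"wz":{"type":"number"},"x":{"type":"number"},"y":{"type":"number"},"z":{"type":"number"},"hand":{"type":"number"}}}},"newtons":{"type":"number"}},"required":["series"]}

```bash
mkdir -p pics
cat > h.py <<'E'
import numpy as np, cv2
from station import manip, eyes
def cam(n):
    i=eyes.camera_info(n); R=cv2.Rodrigues(np.array(i["rvec"],float))[0]
    return np.array(i["camera_matrix"],float),R,np.array(i["tvec"],float).ravel()
def grab(n):
    c=cam(n); p,d=eyes.capture(n); return p,d,c
def pts(d,c):
    K,R,t=c; v,u=np.indices(d.shape)
    P=np.stack([(u-K[0,2])/K[0,0]*d,(v-K[1,2])/K[1,1]*d,d],-1)
    return (P-t)@R
def ray(u,v,z,c):
    K,R,t=c; o=-R.T@t; r=R.T@np.array([(u-K[0,2])/K[0,0],(v-K[1,2])/K[1,1],1])
    return o+r*(z-o[2])/r[2]
E
python3 - <<'E'
from h import *
for n in("scene","side"):
    p,d,c=grab(n); cv2.imwrite(f"pics/{n}0.png",p[:,:,::-1]); np.savez(f"{n}0.npz",p=p,d=d,K=c[0],R=c[1],t=c[2])
    print(n,-c[1].T@c[2],c[1][2])
print(manip.sense(),manip.tip_extent)
E
```

```text
scene [ 1.31138213 -0.20496947  0.72961513] [-0.72624259  0.21776057 -0.65203683]
side [-0.13464761 -1.07037131  0.98536316] [ 0.43833996  0.68427313 -0.58277643]
{'time': 0.1, 'joint_positions': array([-1.23368065e+00,  9.17731562e-02,  1.23175175e+00, -1.39698216e-05,
        1.81975575e+00, -5.67047122e-02]), 'dq': array([-0.00225585, -0.00148793, -0.00178858,  0.00081813,  0.00165801,
       -0.0012365 ]), 'tau': array([ 3.26788031e-03, -4.47856951e+01, -4.07570386e+01,  6.99690962e-02,
        2.84508511e-02, -1.08836291e-04]), 'ee_pos': array([ 0.23015122, -0.55386833,  0.24063388]), 'ee_rot': array([-8.34771690e-04,  9.80675734e-01,  1.95638422e-01, -1.24650664e-04]), 'contact_force': array([-0.7592207 ,  0.04678854, -0.54487766]), 'moment': array([-0.03500521,  0.01598422, -0.00081874]), 'grasp_force': 0.0, 'finger_gap': 1.0028651784684277} 0.019
```

View pics/scene0.png

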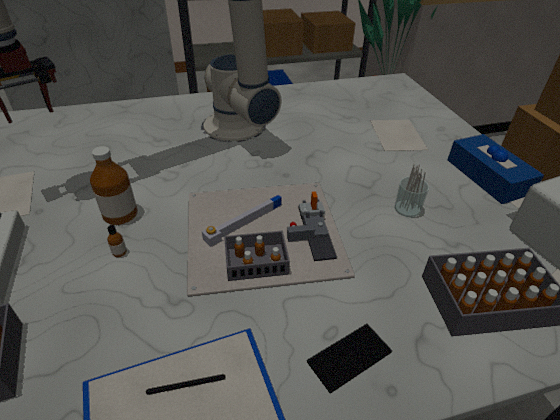

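View pics/side0.png

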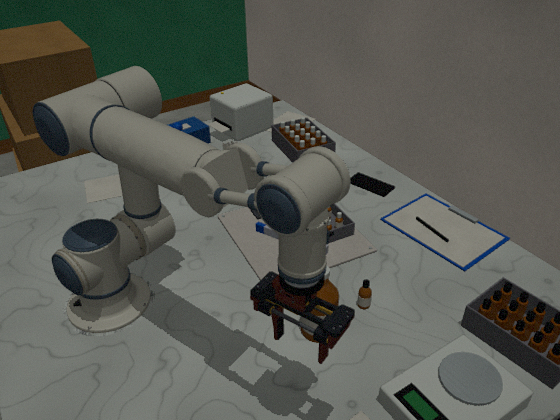

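The scene view shows the board (corners about (188,192), (322,184), (350,277), (188,292)), the pin at (211,231), the blue bar end at (277,202), the orange handle at (314,198) and the red nose at (293,225). The side view has the arm in front of the gate, so I'll measure from the scene view.

Run:
```python
from h import *
f=np.load("scene0.npz"); p,d=f["p"],f["d"]; c=(f["K"],f["R"],f["t"])
P=pts(d,c); hsv=cv2.cvtColor(p,cv2.COLOR_RGB2HSV)
roi=np.zeros(d.shape,bool); roi[180:300,180:360]=1
def m(n,lo,hi,r=roi):
    k=(cv2.inRange(hsv,lo,hi)>0)&r&(d>0); q=P[k]
    v,u=np.nonzero(k); print(n,k.sum(),"uv",u.min(),u.max(),v.min(),v.max(),"med",np.median(q,0).round(4),"lo",np.percentile(q,3,0).round(4),"hi",np.percentile(q,97,0).round(4))
    return k
r2=roi.copy(); r2[:, :300]=0; r2[215:]=0
m("blue",(100,120,50),(125,255,255)); m("orange",(5,150,100),(20,255,255),r2)
r3=np.zeros_like(roi); r3[215:235,280:305]=1
m("red",(0,120,60),(5,255,255),r3); m("red2",(170,120,60),(180,255,255),r3)
r4=np.zeros_like(roi); r4[222:245,200:222]=1
m("brass",(15,90,80),(35,255,255),r4)
# board: points in height band
k=roi&(abs(P[...,2]-.010)<.004)
print("z hist",np.histogram(P[roi][:,2],bins=np.arange(-.01,.08,.005)))
# warmer-coloured board: hull of height>5.5mm
kk=(roi&(P[...,2]>.0055)&(P[...,2]<.08)).astype(np.uint8)
kk=cv2.morphologyEx(kk,cv2.MORPH_OPEN,np.ones((3,3)))
cs=max(cv2.findContours(kk,0,1)[0],key=cv2.contourArea)
XY=P[cs[:,0,1],cs[:,0,0]][:,:2].astype(np.float32)
print(cv2.minAreaRect(XY))
b=p[::, ::,::-1][180:300,180:360]; cv2.imwrite("pics/crop.png",cv2.resize(b,None,fx=4.4,fy=4.4,interpolation=cv2.INTER_CUBIC))
```

```text
blue 74 uv 271 280 195 208 med [0.4905 0.0295 0.0348] lo [0.4816 0.0178 0.013 ] hi [0.4983 0.0408 0.0418]
orange 20 uv 312 316 192 196 med [0.5507 0.1119 0.0851] lo [0.5431 0.1061 0.0835] hi [0.5607 0.1164 0.087 ]
red 17 uv 290 295 222 225 med [0.591  0.0434 0.034 ] lo [0.5869 0.0381 0.0303] hi [0.5971 0.0501 0.0364]
red2 2 uv 293 293 222 223 med [0.5888 0.0463 0.0345] lo [0.5888 0.0462 0.0329] hi [0.5888 0.0463 0.0362]
brass 42 uv 206 215 226 232 med [ 0.5785 -0.1603  0.0484] lo [ 0.5649 -0.1693  0.0452] hi [ 0.5867 -0.15    0.0503]
z hist (array([   0, 2116, 4474, 3588, 6341,  964,  427,  568,  477,  719,  521,
        533,  335,  237,   48,   89,   34]), array([-0.01 , -0.005,  0.   ,  0.005,  0.01 ,  0.015,  0.02 ,  0.025,
        0.03 ,  0.035,  0.04 ,  0.045,  0.05 ,  0.055,  0.06 ,  0.065,
        0.07 ,  0.075]))
((0.5698668956756592, -0.026658639311790466), (0.3807508051395416, 0.3643282651901245), 83.33955383300781)
```

View pics/crop.png

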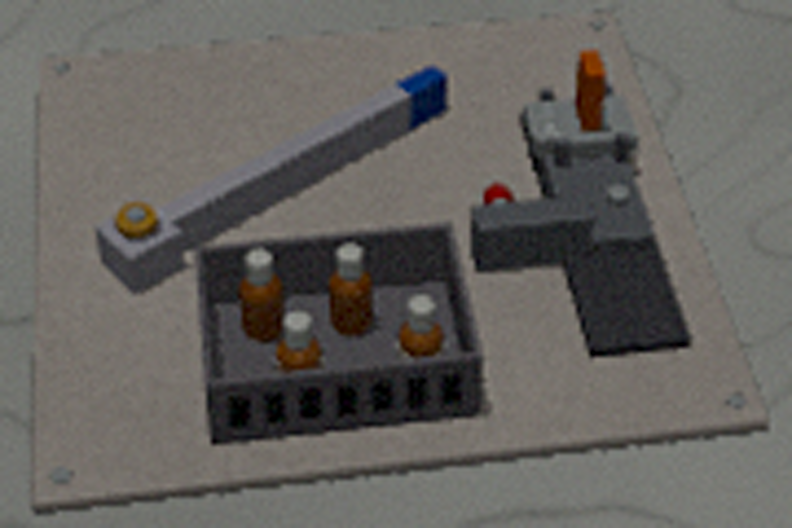

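The crop is enough for the approach. The board's yaw is about -6.7°, the bar is about 31° open with the pin at (0.576,-0.159), the nose is near (0.585,0.045), and the handle is near (0.54,0.112). I'll go above the gate with the hand shut and look from there.

Call:
drive_tool(
  series=[
    {"wz": 0.163, "z": -0.03, "hand": 1},
    {"wz": 0.163, "z": -0.03, "hand": 1},
    {"wz": 0.163, "z": -0.03, "hand": 1},
    {"wz": 0.163, "z": -0.03, "hand": 1},
    {"x": 0.0215, "y": -0.0865, "hand": 1},
    {"x": 0.0215, "y": -0.0865, "hand": 1},
    {"x": 0.0215, "y": -0.0865, "hand": 1},
    {"x": 0.0215, "y": -0.0865, "hand": 1},
    {"x": 0.0215, "y": -0.0865, "hand": 1},
    {"x": 0.0215, "y": -0.0865, "hand": 1},
    {"x": 0.0215, "y": -0.0865, "hand": 1},
    {"x": 0.0215, "y": -0.0865, "hand": 1},
    {"x": 0.0215, "y": -0.0865, "hand": 1},
    {"x": 0.0215, "y": -0.0865, "hand": 1},
    {"x": 0.0215, "y": -0.0865, "hand": 1},
    {"x": 0.0215, "y": -0.0865, "hand": 1},
    {"x": 0.0215, "y": -0.0865, "hand": 1},
    {"x": 0.0215, "y": -0.0865, "hand": 1},
  ],
  newtons=10,
)

```text
$.series[0]: bad value
```

Run:
```python
from h import *
p,d,c=grab("wrist"); cv2.imwrite("pics/w1.png",p[:,:,::-1]); np.savez("w1.npz",p=p,d=d,K=c[0],R=c[1],t=c[2])
s=manip.sense(); print(s["time"],s["ee_pos"],s["ee_rot"],s["finger_gap"],s["contact_force"],-c[1].T@c[2],c[1][2])
```

```text
0.15 [ 0.23015409 -0.55387209  0.24074479] [-7.87093527e-04  9.80678368e-01  1.95625428e-01 -1.05774149e-04] 0.9983717890569345 [-0.42012362 -0.11271166 -0.01048601] [ 0.29487247 -0.52629412  0.38249566] [-0.23589904 -0.09580026 -0.96704393]
```

View pics/w1.png

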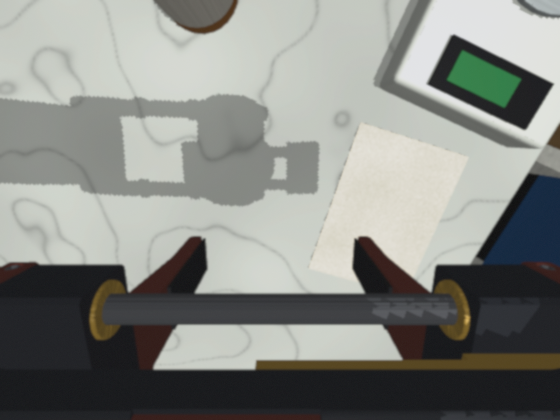

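The move was refused, so nothing has moved: the picture shows only bare table and paper below the open fingers. I'll retry with every key filled in.

Call:
drive_tool(
  series=[
    {"wx": 0, "wy": 0, "wz": 0.163, "x": 0, "y": 0, "z": -0.03, "hand": 1},
    {"wx": 0, "wy": 0, "wz": 0.163, "x": 0, "y": 0, "z": -0.03, "hand": 1},
    {"wx": 0, "wy": 0, "wz": 0.163, "x": 0, "y": 0, "z": -0.03, "hand": 1},
    {"wx": 0, "wy": 0, "wz": 0.163, "x": 0, "y": 0, "z": -0.03, "hand": 1},
    {"wx": 0, "wy": 0, "wz": 0, "x": 0.0215, "y": -0.0865, "z": 0, "hand": 1},
    {"wx": 0, "wy": 0, "wz": 0, "x": 0.0215, "y": -0.0865, "z": 0, "hand": 1},
    {"wx": 0, "wy": 0, "wz": 0, "x": 0.0215, "y": -0.0865, "z": 0, "hand": 1},
    {"wx": 0, "wy": 0, "wz": 0, "x": 0.0215, "y": -0.0865, "z": 0, "hand": 1},
    {"wx": 0, "wy": 0, "wz": 0, "x": 0.0215, "y": -0.0865, "z": 0, "hand": 1},
    {"wx": 0, "wy": 0, "wz": 0, "x": 0.0215, "y": -0.0865, "z": 0, "hand": 1},
    {"wx": 0, "wy": 0, "wz": 0, "x": 0.0215, "y": -0.0865, "z": 0, "hand": 1},
    {"wx": 0, "wy": 0, "wz": 0, "x": 0.0215, "y": -0.0865, "z": 0, "hand": 1},
    {"wx": 0, "wy": 0, "wz": 0, "x": 0.0215, "y": -0.0865, "z": 0, "hand": 1},
    {"wx": 0, "wy": 0, "wz": 0, "x": 0.0215, "y": -0.0865, "z": 0, "hand": 1},
    {"wx": 0, "wy": 0, "wz": 0, "x": 0.0215, "y": -0.0865, "z": 0, "hand": 1},
    {"wx": 0, "wy": 0, "wz": 0, "x": 0.0215, "y": -0.0865, "z": 0, "hand": 1},
    {"wx": 0, "wy": 0, "wz": 0, "x": 0.0215, "y": -0.0865, "z": 0, "hand": 1},
    {"wx": 0, "wy": 0, "wz": 0, "x": 0.0215, "y": -0.0865, "z": 0, "hand": 1},
  ],
  newtons=10,
)

```text
time: 1.95
ee_pos: [0.4513, 0.0313, 0.3015]
ee_rot: [0.0, 0.998, -0.059, 0.0]
contact_force: [1.1, -0.9, -0.2]
finger_gap: 0.003
grasp_force: 0.0
```

Run:
```python
from h import *
p,d,c=grab("wrist"); cv2.imwrite("pics/w2.png",p[:,:,::-1]); np.savez("w2.npz",p=p,d=d,K=c[0],R=c[1],t=c[2])
s=manip.sense(); print(s["time"],s["ee_pos"],s["ee_rot"],s["contact_force"],-c[1].T@c[2],c[1][2])
```

```text
2.0 [0.45246253 0.03661614 0.30063462] [-1.94591313e-03  9.98417413e-01 -5.62030878e-02 -3.10852435e-04] [-3.00869151  3.40240749 -1.34001993] [0.52073827 0.02437873 0.44341219] [-0.25286685  0.03019965 -0.96702965]
```

View pics/w2.png

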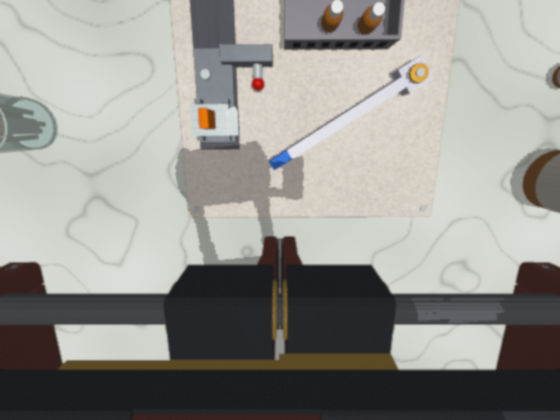

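This view shows everything from above: brass head at (419,72), bar running to the blue end at (280,158), red nose tip at (258,85), orange handle at (207,118), and the board's near edge at row 215. I'll take a settled frame and measure in it.

```bash
cat > meas.py <<'E'
from h import *
def run():
    for _ in range(4): grab("wrist")
    p,d,c=grab("wrist")
    hsv=cv2.cvtColor(p,cv2.COLOR_RGB2HSV); P=pts(d,c); out={}
    for n,lo,hi,z,(r0,r1,c0,c1) in [("brass",(15,110,80),(35,255,255),.048,(0,230,300,460)),("blue",(100,120,50),(125,255,255),.038,(0,230,170,450)),
      ("red",(0,170,60),(4,255,255),.027,(0,200,240,300)),("orange",(5,170,100),(20,255,255),.085,(60,180,170,250))]:
        k=cv2.inRange(hsv,lo,hi); z0=np.zeros_like(k); z0[r0:r1,c0:c1]=k[r0:r1,c0:c1]
        cs=cv2.findContours(z0,0,1)[0]
        if not cs: print(n,"none"); continue
        cn=max(cs,key=cv2.contourArea); x,y,w,h=cv2.boundingRect(cn)
        mk=np.zeros_like(k); cv2.drawContours(mk,[cn],-1,1,-1); q=P[(mk>0)&(d>0)]
        corners=[ray(u,v,z,c)[:2].round(4).tolist() for u,v in((x+w/2,y+h/2),(x,y),(x+w,y+h))]
        out[n]=(cn,c); print(n,(x,y,w,h),"ctr/tl/br on z",z,corners,"depthmed",np.median(q,0).round(4),"zmax",q[:,2].max().round(3))
        print("   minrect", np.round(cv2.minAreaRect(np.array([ray(u,v,z,c)[:2]*1000 for u,v in cn[:,0]],np.float32))[0:2],1).tolist())
    return p,d,c,P,hsv
E
python3 - <<'E'
from meas import *
p,d,c,P,hsv=run()
s=manip.sense(); print(s["time"],s["ee_pos"],s["contact_force"])
# board: near & side edges from z
z=P[...,2]
for u in (200,250,300,350,420): # near edge rows
    col=hsv[205:228,u].astype(int); g=np.abs(np.diff(cv2.GaussianBlur(p[205:228,u-3:u+4].mean(1).astype(np.float32),(1,3),0)[:,:].sum(1))); v=205+g.argmax()+.5
    print("near",u,v,ray(u,v,.010,c)[:2].round(4))
# bar top: fit line
k=(abs(z-.038)<.004)&(d>0); k[:60]=0;k[175:]=0;k[:,:270]=0;k[:,430:]=0
q=P[k][:,:2].astype(np.float32); print(k.sum(),cv2.fitLine(q,cv2.DIST_HUBER,0,.01,.01).ravel(),cv2.minAreaRect(q))
for n,(u,v) in dict(bottle=(555,180),glass=(20,123)).items(): print(n,P[v,u])
cv2.imwrite("pics/w3.png",p[:,:,::-1])
E
```

```text
brass (408, 63, 18, 19) ctr/tl/br on z 0.048 [[0.5737, -0.1575], [0.586, -0.1464], [0.5613, -0.1688]] depthmed [ 0.5743 -0.1569  0.0469] zmax 0.05
   minrect [[574.2, -156.9], [21.2, 21.0]]
blue (268, 151, 21, 17) ctr/tl/br on z 0.038 [[0.4864, 0.0273], [0.4996, 0.0403], [0.4731, 0.0142]] depthmed [0.4866 0.0276 0.037 ] zmax 0.039
   minrect [[486.4, 28.0], [14.0, 27.6]]
red (251, 79, 10, 10) ctr/tl/br on z 0.027 [[0.5875, 0.0455], [0.5944, 0.0512], [0.5806, 0.0397]] depthmed [0.5874 0.0456 0.0333] zmax 0.036
   minrect [[588.2, 46.0], [12.1, 11.1]]
orange (197, 108, 15, 20) ctr/tl/br on z 0.085 [[0.5486, 0.1075], [0.5606, 0.1142], [0.5364, 0.1007]] depthmed [0.5493 0.1088 0.0831] zmax 0.086
   minrect [[548.9, 108.1], [16.5, 21.4]]
2.25 [0.45089012 0.02853641 0.3016162 ] [-0.39273201  1.00462223 -0.59692632]
near 200 215.5 [0.4132 0.1587]
near 250 215.5 [0.4041 0.0817]
near 300 215.5 [0.395  0.0047]
near 350 214.5 [ 0.3875 -0.0723]
near 420 216.5 [ 0.3715 -0.18  ]
2077 [ 0.42703044 -0.9042373   0.5342821  -0.07450929] ((0.5308191180229187, -0.07017842680215836), (0.2086193710565567, 0.13757874071598053), 83.97274017333984)
bottle [ 0.41698286 -0.33945308  0.05471059]
glass [0.57177294 0.34493137 0.06141033]
```

The measurements agree with the given sizes. The pin is at (0.574,-0.157), the nose tip is near (0.582,0.046), and the handle is near (0.550,0.110). The closed bar will lie almost along world y, so I'll turn the tool square to the world and come down in front of the bar.

Call:
drive_tool(
  series=[
    {"wx": 0, "wy": 0, "wz": -0.15, "x": -0.042, "y": 0.017, "z": 0, "hand": 1},
    {"wx": 0, "wy": 0, "wz": 0, "x": 0, "y": 0, "z": 0.074, "hand": 1},
    {"wx": 0, "wy": 0, "wz": 0, "x": 0, "y": 0, "z": 0.074, "hand": 1},
    {"wx": 0, "wy": 0, "wz": 0, "x": 0, "y": 0, "z": 0.074, "hand": 1},
    {"wx": 0, "wy": 0, "wz": 0, "x": 0, "y": 0, "z": 0.074, "hand": 1},
    {"wx": 0, "wy": 0, "wz": 0, "x": 0, "y": 0, "z": 0.074, "hand": 1},
    {"wx": 0, "wy": 0, "wz": 0, "x": 0, "y": 0, "z": 0.074, "hand": 1},
    {"wx": 0, "wy": 0, "wz": 0, "x": 0, "y": 0, "z": 0.04, "hand": 1},
    {"wx": 0, "wy": 0, "wz": 0, "x": 0, "y": 0, "z": 0.034, "hand": 1},
    {"wx": 0, "wy": 0, "wz": 0, "x": 0, "y": 0, "z": 0, "hand": 1},
    {"wx": 0, "wy": 0, "wz": 0, "x": 0, "y": 0, "z": 0, "hand": 1},
    {"wx": 0, "wy": 0, "wz": 0, "x": 0, "y": 0, "z": 0, "hand": 1},
  ],
)

```text
time: 3.45
ee_pos: [0.4301, 0.0228, 0.0442]
ee_rot: [0.0, 1.0, -0.001, 0.001]
contact_force: [0.6, 0.4, 0.3]
finger_gap: 0.006
grasp_force: 0.0
```

Call:
drive_tool(
  series=[
    {"wx": 0, "wy": 0, "wz": 0, "x": 0.012, "y": -0.001, "z": 0.0002, "hand": 1},
    {"wx": 0, "wy": 0, "wz": 0, "x": 0.012, "y": -0.001, "z": 0.0002, "hand": 1},
    {"wx": 0, "wy": 0, "wz": 0, "x": 0.012, "y": -0.001, "z": 0.0002, "hand": 1},
    {"wx": 0, "wy": 0, "wz": 0, "x": 0.01, "y": -0.002, "z": 0.0002, "hand": 1},
    {"wx": 0, "wy": 0, "wz": 0, "x": 0.01, "y": -0.002, "z": 0.0002, "hand": 1},
    {"wx": 0, "wy": 0, "wz": 0, "x": 0.01, "y": -0.003, "z": 0, "hand": 1},
    {"wx": 0, "wy": 0, "wz": 0, "x": 0.01, "y": -0.003, "z": 0, "hand": 1},
    {"wx": 0, "wy": 0, "wz": 0, "x": 0.01, "y": -0.003, "z": 0, "hand": 1},
    {"wx": 0, "wy": 0, "wz": 0, "x": 0.01, "y": -0.003, "z": 0, "hand": 1},
    {"wx": 0, "wy": 0, "wz": 0, "x": 0.01, "y": -0.003, "z": 0, "hand": 1},
    {"wx": 0, "wy": 0, "wz": 0, "x": 0.01, "y": -0.003, "z": 0, "hand": 1},
    {"wx": 0, "wy": 0, "wz": 0, "x": 0.01, "y": -0.003, "z": 0, "hand": 1},
    {"wx": 0, "wy": 0, "wz": 0, "x": 0.01, "y": -0.003, "z": 0, "hand": 1},
    {"wx": 0, "wy": 0, "wz": 0, "x": 0.01, "y": -0.003, "z": 0, "hand": 1},
    {"wx": 0, "wy": 0, "wz": 0, "x": 0.01, "y": -0.003, "z": 0, "hand": 1},
    {"wx": 0, "wy": 0, "wz": 0, "x": 0.01, "y": -0.003, "z": 0, "hand": 1},
    {"wx": 0, "wy": 0, "wz": 0, "x": 0.01, "y": -0.003, "z": 0, "hand": 1},
    {"wx": 0, "wy": 0, "wz": 0, "x": 0.01, "y": -0.003, "z": 0, "hand": 1},
    {"wx": 0, "wy": 0, "wz": 0, "x": 0.01, "y": -0.003, "z": 0, "hand": 1},
    {"wx": 0, "wy": 0, "wz": 0, "x": 0.01, "y": -0.002, "z": 0, "hand": 1},
  ],
)

```text
time: 5.45
ee_pos: [0.5327, 0.049, 0.0421]
ee_rot: [-0.0, 1.0, -0.0, -0.0]
contact_force: [-0.7, -0.1, -1.2]
finger_gap: 0.006
grasp_force: 0.2
```

Run:
```python
from h import *
for _ in range(5): p,d,c=grab("wrist"); s=manip.sense(); print(s["ee_pos"].round(4),s["contact_force"].round(2))
cv2.imwrite("pics/w4.png",p[:,:,::-1]); 
hsv=cv2.cvtColor(p,cv2.COLOR_RGB2HSV)
```

```text
[0.5333 0.0491 0.0422] [-0.09 -0.19  0.23]
[0.5329 0.049  0.0421] [ 0.09 -0.55 -0.2 ]
[0.5325 0.049  0.0421] [-0.22 -0.43 -0.65]
[0.5324 0.049  0.0421] [-0.46 -0.19 -0.21]
[0.5322 0.0489 0.0421] [-0.31  0.11 -0.98]
```

View pics/w4.png

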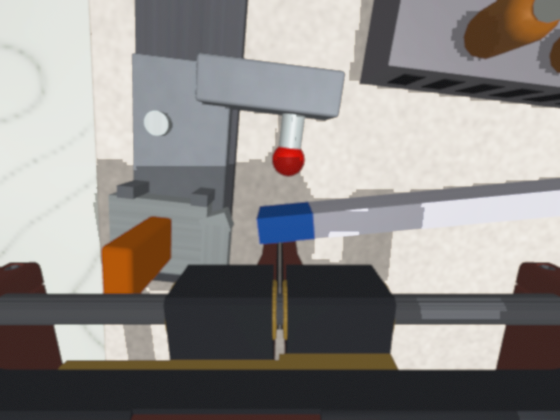

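The bar has swung with the finger to just short of home: the blue end is at (285,222), with the red nose ahead at (288,160), about 15 mm off. The handle is clear at the left. I'll creep in, watching the force.

Call:
drive_tool(
  series=[
    {"wx": 0, "wy": 0, "wz": 0, "x": 0.006, "y": 0, "z": 0, "hand": 1},
    {"wx": 0, "wy": 0, "wz": 0, "x": 0.006, "y": 0, "z": 0, "hand": 1},
    {"wx": 0, "wy": 0, "wz": 0, "x": 0.006, "y": 0, "z": 0, "hand": 1},
    {"wx": 0, "wy": 0, "wz": 0, "x": 0.005, "y": 0, "z": 0, "hand": 1},
    {"wx": 0, "wy": 0, "wz": 0, "x": 0.005, "y": 0, "z": 0, "hand": 1},
    {"wx": 0, "wy": 0, "wz": 0, "x": 0.004, "y": 0, "z": 0, "hand": 1},
    {"wx": 0, "wy": 0, "wz": 0, "x": 0, "y": 0, "z": 0, "hand": 1},
    {"wx": 0, "wy": 0, "wz": 0, "x": 0, "y": 0, "z": 0, "hand": 1},
  ],
)

```text
time: 6.5
ee_pos: [0.5483, 0.0489, 0.0421]
ee_rot: [0.0, 1.0, -0.0, 0.0]
contact_force: [0.8, 0.8, -0.3]
finger_gap: 0.004
grasp_force: 0.0
```

Call:
drive_tool(
  series=[
    {"wx": 0, "wy": 0, "wz": 0, "x": 0.002, "y": 0, "z": 0, "hand": 1},
    {"wx": 0, "wy": 0, "wz": 0, "x": 0.001, "y": 0, "z": 0, "hand": 1},
    {"wx": 0, "wy": 0, "wz": 0, "x": 0, "y": 0, "z": 0, "hand": 1},
  ],
)

```text
time: 6.8
ee_pos: [0.5498, 0.0489, 0.0421]
ee_rot: [-0.0, 1.0, -0.0, 0.0]
contact_force: [0.5, 0.4, -0.2]
finger_gap: 0.004
grasp_force: 0.1
```

Call:
drive_tool(
  series=[
    {"wx": 0, "wy": 0, "wz": 0, "x": 0.002, "y": 0, "z": 0, "hand": 1},
    {"wx": 0, "wy": 0, "wz": 0, "x": 0.001, "y": 0, "z": 0, "hand": 1},
    {"wx": 0, "wy": 0, "wz": 0, "x": 0, "y": 0, "z": 0, "hand": 1},
  ],
)

```text
time: 7.1
ee_pos: [0.5513, 0.0489, 0.0421]
ee_rot: [-0.0, 1.0, -0.0, 0.0]
contact_force: [-0.4, -0.7, -0.8]
finger_gap: 0.004
grasp_force: 0.0
```

Call:
drive_tool(
  series=[
    {"wx": 0, "wy": 0, "wz": 0, "x": 0.002, "y": 0, "z": 0, "hand": 1},
    {"wx": 0, "wy": 0, "wz": 0, "x": 0, "y": 0, "z": 0, "hand": 1},
    {"wx": 0, "wy": 0, "wz": 0, "x": 0, "y": 0, "z": 0, "hand": 1},
  ],
)

```text
time: 7.4
ee_pos: [0.5524, 0.0489, 0.0422]
ee_rot: [0.0, 1.0, -0.0, 0.0]
contact_force: [0.4, 0.3, -0.3]
finger_gap: 0.006
grasp_force: 0.0
```

Call:
drive_tool(
  series=[
    {"wx": 0, "wy": 0, "wz": 0, "x": 0.002, "y": 0, "z": 0, "hand": 1},
    {"wx": 0, "wy": 0, "wz": 0, "x": 0, "y": 0, "z": 0, "hand": 1},
    {"wx": 0, "wy": 0, "wz": 0, "x": 0, "y": 0, "z": 0, "hand": 1},
  ],
)

```text
time: 7.7
ee_pos: [0.5534, 0.0489, 0.0422]
ee_rot: [0.0, 1.0, -0.0, 0.0]
contact_force: [0.3, 0.0, 0.2]
finger_gap: 0.005
grasp_force: 0.0
```

Call:
drive_tool(
  series=[
    {"wx": 0, "wy": 0, "wz": 0, "x": 0.002, "y": 0, "z": 0, "hand": 1},
    {"wx": 0, "wy": 0, "wz": 0, "x": 0, "y": 0, "z": 0, "hand": 1},
    {"wx": 0, "wy": 0, "wz": 0, "x": 0, "y": 0, "z": 0, "hand": 1},
  ],
)

```text
time: 8.0
ee_pos: [0.5543, 0.0489, 0.0421]
ee_rot: [-0.0, 1.0, -0.0, -0.0]
contact_force: [0.2, 0.1, 1.2]
finger_gap: 0.008
grasp_force: 0.1
```

Call:
drive_tool(
  series=[
    {"wx": 0, "wy": 0, "wz": 0, "x": 0.002, "y": 0, "z": 0, "hand": 1},
    {"wx": 0, "wy": 0, "wz": 0, "x": 0, "y": 0, "z": 0, "hand": 1},
    {"wx": 0, "wy": 0, "wz": 0, "x": 0, "y": 0, "z": 0, "hand": 1},
  ],
)

```text
time: 8.3
ee_pos: [0.5549, 0.0489, 0.042]
ee_rot: [0.0, 1.0, -0.0, -0.001]
contact_force: [-3.6, -0.3, 0.2]
finger_gap: 0.006
grasp_force: 1.7
```

Call:
drive_tool(
  series=[
    {"wx": 0, "wy": 0, "wz": 0, "x": 0.0014, "y": 0, "z": 0, "hand": 1},
    {"wx": 0, "wy": 0, "wz": 0, "x": 0, "y": 0, "z": 0, "hand": 1},
    {"wx": 0, "wy": 0, "wz": 0, "x": 0, "y": 0, "z": 0, "hand": 1},
  ],
)

```text
time: 8.6
ee_pos: [0.5553, 0.0489, 0.0419]
ee_rot: [0.0, 1.0, -0.0, -0.001]
contact_force: [-5.6, -1.0, 1.4]
finger_gap: 0.008
grasp_force: 2.6
```

Call:
drive_tool(
  series=[
    {"wx": 0, "wy": 0, "wz": 0, "x": 0.0014, "y": 0, "z": 0, "hand": 1},
    {"wx": 0, "wy": 0, "wz": 0, "x": 0, "y": 0, "z": 0, "hand": 1},
    {"wx": 0, "wy": 0, "wz": 0, "x": 0, "y": 0, "z": 0, "hand": 1},
  ],
)

```text
time: 8.9
ee_pos: [0.5556, 0.0489, 0.0418]
ee_rot: [0.0, 1.0, -0.0, -0.001]
contact_force: [-6.4, 0.1, 2.6]
finger_gap: 0.005
grasp_force: 3.3
```

Run:
```python
from h import *
for _ in range(4): grab("wrist"); s=manip.sense(); print(s["time"],s["ee_pos"].round(4),s["contact_force"].round(2))
```

```text
8.95 [0.5556 0.0489 0.0418] [-6.12  0.64  1.72]
9.0 [0.5557 0.0489 0.0418] [-6.75 -0.13  2.54]
9.05 [0.5557 0.0489 0.0418] [-7.07  0.99  2.19]
9.1 [0.5557 0.0489 0.0418] [-7.26 -0.26  2.77]
```

Call:
drive_tool(
  series=[
    {"wx": 0, "wy": 0, "wz": 0, "x": 0.0007, "y": 0, "z": 0, "hand": 1},
    {"wx": 0, "wy": 0, "wz": 0, "x": 0, "y": 0, "z": 0, "hand": 1},
    {"wx": 0, "wy": 0, "wz": 0, "x": 0, "y": 0, "z": 0, "hand": 1},
    {"wx": 0, "wy": 0, "wz": 0, "x": 0, "y": 0, "z": 0, "hand": 1},
    {"wx": 0, "wy": 0, "wz": 0, "x": 0, "y": 0, "z": 0, "hand": 1},
  ],
)

```text
time: 9.6
ee_pos: [0.5558, 0.0489, 0.0417]
ee_rot: [0.0, 1.0, -0.0, -0.002]
contact_force: [-7.9, 0.1, 2.5]
finger_gap: 0.007
grasp_force: 3.7
```

Call:
drive_tool(
  series=[
    {"wx": 0, "wy": 0, "wz": 0, "x": 0, "y": 0, "z": 0, "hand": 1},
    {"wx": 0, "wy": 0, "wz": 0, "x": 0, "y": 0, "z": 0, "hand": 1},
    {"wx": 0, "wy": 0, "wz": 0, "x": 0, "y": 0, "z": 0, "hand": 1},
    {"wx": 0, "wy": 0, "wz": 0, "x": 0, "y": 0, "z": 0, "hand": 1},
    {"wx": 0, "wy": 0, "wz": 0, "x": 0, "y": 0, "z": 0, "hand": 1},
    {"wx": 0, "wy": 0, "wz": 0, "x": 0, "y": 0, "z": 0, "hand": 1},
    {"wx": 0, "wy": 0, "wz": 0, "x": 0, "y": 0, "z": 0, "hand": 1},
    {"wx": 0, "wy": 0, "wz": 0, "x": 0, "y": 0, "z": 0, "hand": 1},
  ],
)

```text
time: 10.4
ee_pos: [0.5558, 0.0489, 0.0418]
ee_rot: [0.0, 1.0, -0.0, -0.002]
contact_force: [-7.4, -0.1, 2.0]
finger_gap: 0.008
grasp_force: 3.7
```

Held between 7 and 8 N for over a second. I'll ease off slowly, then lift and look.

Call:
drive_tool(
  series=[
    {"wx": 0, "wy": 0, "wz": 0, "x": -0.001, "y": 0, "z": 0, "hand": 1},
    {"wx": 0, "wy": 0, "wz": 0, "x": -0.001, "y": 0, "z": 0, "hand": 1},
    {"wx": 0, "wy": 0, "wz": 0, "x": -0.001, "y": 0, "z": 0, "hand": 1},
    {"wx": 0, "wy": 0, "wz": 0, "x": -0.001, "y": 0, "z": 0, "hand": 1},
    {"wx": 0, "wy": 0, "wz": 0, "x": -0.001, "y": 0, "z": 0, "hand": 1},
    {"wx": 0, "wy": 0, "wz": 0, "x": -0.001, "y": 0, "z": 0, "hand": 1},
    {"wx": 0, "wy": 0, "wz": 0, "x": -0.001, "y": 0, "z": 0, "hand": 1},
    {"wx": 0, "wy": 0, "wz": 0, "x": -0.002, "y": 0, "z": 0, "hand": 1},
    {"wx": 0, "wy": 0, "wz": 0, "x": -0.004, "y": 0, "z": 0, "hand": 1},
    {"wx": 0, "wy": 0, "wz": 0, "x": -0.02, "y": 0, "z": 0, "hand": 1},
    {"wx": 0, "wy": 0, "wz": 0, "x": -0.02, "y": 0, "z": 0, "hand": 1},
    {"wx": 0, "wy": 0, "wz": 0, "x": -0.02, "y": 0, "z": 0, "hand": 1},
    {"wx": 0, "wy": 0, "wz": 0.05, "x": 0, "y": 0, "z": -0.08, "hand": 1},
    {"wx": 0, "wy": 0, "wz": 0.05, "x": 0, "y": 0, "z": -0.08, "hand": 1},
    {"wx": 0, "wy": 0, "wz": 0.05, "x": 0, "y": 0, "z": -0.08, "hand": 1},
    {"wx": 0, "wy": 0, "wz": 0, "x": 0, "y": 0, "z": -0.06, "hand": 1},
    {"wx": 0, "wy": 0, "wz": 0, "x": 0, "y": 0, "z": 0, "hand": 1},
    {"wx": 0, "wy": 0, "wz": 0, "x": 0, "y": 0, "z": 0, "hand": 1},
  ],
)

```text
time: 12.2
ee_pos: [0.5203, 0.0489, 0.1926]
ee_rot: [-0.0, 0.998, -0.059, 0.001]
contact_force: [-0.1, 0.1, -0.3]
finger_gap: 0.008
grasp_force: 0.0
```

Run:
```python
from meas import *
p,d,c,P,hsv=run(); s=manip.sense(); print(s["time"],s["ee_pos"],s["contact_force"])
cv2.imwrite("pics/w5.png",p[:,:,::-1])
```

```text
brass (419, 38, 23, 26) ctr/tl/br on z 0.048 [[0.6431, -0.0987], [0.6546, -0.0886], [0.6313, -0.109]] depthmed [ 0.6412 -0.0962  0.0475] zmax 0.05
   minrect [[641.9, -97.8], [19.2, 15.4]]
blue (262, 142, 29, 17) ctr/tl/br on z 0.038 [[0.5731, 0.0467], [0.583, 0.0599], [0.5631, 0.0333]] depthmed [0.5736 0.0472 0.037 ] zmax 0.039
   minrect [[573.6, 47.1], [13.4, 28.0]]
red (269, 129, 15, 12) ctr/tl/br on z 0.027 [[0.5878, 0.045], [0.5945, 0.0518], [0.581, 0.0381]] depthmed [0.5886 0.0458 0.0333] zmax 0.036
   minrect [[588.4, 45.5], [14.2, 10.8]]
orange (198, 172, 21, 8) ctr/tl/br on z 0.085 [[0.5614, 0.106], [0.5658, 0.1143], [0.557, 0.0977]] depthmed [0.5602 0.107  0.0734] zmax 0.085
   minrect [[561.9, 106.4], [17.4, 6.0]]
12.45 [0.51978654 0.04892855 0.19026066] [0.22108718 0.48165268 0.37069852]
```

View pics/w5.png

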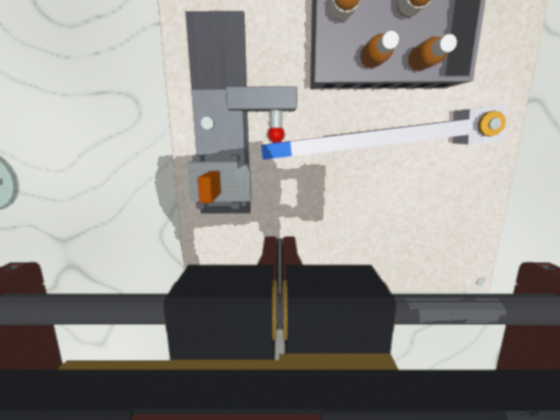

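The bar rests on the red nose: blue end at (277,150), nose at (276,133). The bolt handle at (208,187) is still open. Now I'll go over and down to its outer side.

Call:
drive_tool(
  series=[
    {"wx": 0, "wy": 0, "wz": 0, "x": 0.009, "y": -0.0545, "z": 0, "hand": 1},
    {"wx": 0, "wy": 0, "wz": 0, "x": 0.009, "y": -0.0545, "z": 0, "hand": 1},
    {"wx": 0, "wy": 0, "wz": 0, "x": 0.009, "y": -0.0545, "z": 0, "hand": 1},
    {"wx": 0, "wy": 0, "wz": 0, "x": 0.008, "y": -0.0545, "z": 0, "hand": 1},
    {"wx": 0, "wy": 0, "wz": 0, "x": 0, "y": 0, "z": 0, "hand": 1},
    {"wx": 0, "wy": 0, "wz": 0, "x": 0, "y": 0, "z": 0.06, "hand": 1},
    {"wx": 0, "wy": 0, "wz": 0, "x": 0, "y": 0, "z": 0.06, "hand": 1},
    {"wx": 0, "wy": 0, "wz": 0, "x": 0, "y": 0, "z": 0.06, "hand": 1},
    {"wx": 0, "wy": 0, "wz": 0, "x": 0, "y": 0, "z": 0.052, "hand": 1},
    {"wx": 0, "wy": 0, "wz": 0, "x": 0, "y": 0, "z": 0, "hand": 1},
    {"wx": 0, "wy": 0, "wz": 0, "x": 0, "y": 0, "z": 0, "hand": 1},
  ],
)

```text
time: 13.55
ee_pos: [0.5504, 0.1544, 0.0759]
ee_rot: [0.0, 0.998, -0.059, -0.001]
contact_force: [0.7, -0.0, 1.4]
finger_gap: 0.007
grasp_force: 0.0
```

Call:
drive_tool(
  series=[
    {"wx": 0, "wy": 0, "wz": 0, "x": 0, "y": 0.008, "z": 0, "hand": 1},
    {"wx": 0, "wy": 0, "wz": 0, "x": 0, "y": 0.008, "z": 0, "hand": 1},
    {"wx": 0, "wy": 0, "wz": 0, "x": 0, "y": 0.008, "z": 0, "hand": 1},
    {"wx": 0, "wy": 0, "wz": 0, "x": 0, "y": 0.006, "z": 0, "hand": 1},
    {"wx": 0, "wy": 0, "wz": 0, "x": 0, "y": 0.005, "z": 0, "hand": 1},
    {"wx": 0, "wy": 0, "wz": 0, "x": 0, "y": 0.005, "z": 0, "hand": 1},
    {"wx": 0, "wy": 0, "wz": 0, "x": 0, "y": 0.005, "z": 0, "hand": 1},
    {"wx": 0, "wy": 0, "wz": 0, "x": 0, "y": 0.005, "z": 0, "hand": 1},
    {"wx": 0, "wy": 0, "wz": 0, "x": 0, "y": 0.004, "z": 0, "hand": 1},
    {"wx": 0, "wy": 0, "wz": 0, "x": 0, "y": 0.004, "z": 0, "hand": 1},
  ],
)

```text
time: 14.55
ee_pos: [0.5473, 0.1265, 0.0761]
ee_rot: [-0.0, 0.998, -0.059, 0.0]
contact_force: [0.7, 2.6, -0.5]
finger_gap: 0.004
grasp_force: 1.3
```

Call:
drive_tool(
  series=[
    {"wx": 0, "wy": 0, "wz": 0, "x": 0, "y": 0.004, "z": 0, "hand": 1},
    {"wx": 0, "wy": 0, "wz": 0, "x": 0, "y": 0.004, "z": 0, "hand": 1},
    {"wx": 0, "wy": 0, "wz": 0, "x": 0, "y": 0.004, "z": 0, "hand": 1},
    {"wx": 0, "wy": 0, "wz": 0, "x": 0, "y": 0.004, "z": 0, "hand": 1},
    {"wx": 0, "wy": 0, "wz": 0, "x": 0, "y": 0.004, "z": 0, "hand": 1},
  ],
)

```text
time: 15.05
ee_pos: [0.5462, 0.1163, 0.0761]
ee_rot: [-0.0, 0.998, -0.059, 0.0]
contact_force: [0.6, 2.7, -0.9]
finger_gap: 0.006
grasp_force: 1.3
```

Call:
drive_tool(
  series=[
    {"wx": 0, "wy": 0, "wz": 0, "x": 0, "y": 0.004, "z": 0, "hand": 1},
    {"wx": 0, "wy": 0, "wz": 0, "x": 0, "y": 0.004, "z": 0, "hand": 1},
    {"wx": 0, "wy": 0, "wz": 0, "x": 0, "y": 0.004, "z": 0, "hand": 1},
  ],
)

```text
time: 15.35
ee_pos: [0.5455, 0.1102, 0.0761]
ee_rot: [-0.0, 0.998, -0.059, 0.0]
contact_force: [0.4, 2.5, -0.3]
finger_gap: 0.006
grasp_force: 1.2
```

Call:
drive_tool(
  series=[
    {"wx": 0, "wy": 0, "wz": 0, "x": 0, "y": 0.004, "z": 0, "hand": 1},
    {"wx": 0, "wy": 0, "wz": 0, "x": 0, "y": 0, "z": 0, "hand": 1},
  ],
)

```text
time: 15.55
ee_pos: [0.5452, 0.108, 0.0761]
ee_rot: [0.0, 0.998, -0.059, -0.0]
contact_force: [0.5, 1.7, -0.5]
finger_gap: 0.007
grasp_force: 0.6
```

Call:
drive_tool(
  series=[
    {"wx": 0, "wy": 0, "wz": 0, "x": 0, "y": 0.004, "z": 0, "hand": 1},
    {"wx": 0, "wy": 0, "wz": 0, "x": 0, "y": 0.004, "z": 0, "hand": 1},
    {"wx": 0, "wy": 0, "wz": 0, "x": 0, "y": 0.003, "z": 0, "hand": 1},
  ],
)

```text
time: 15.85
ee_pos: [0.5446, 0.1028, 0.0761]
ee_rot: [-0.0, 0.998, -0.059, 0.0]
contact_force: [0.7, 3.0, -1.1]
finger_gap: 0.007
grasp_force: 1.2
```

Call:
drive_tool(
  series=[
    {"wx": 0, "wy": 0, "wz": 0, "x": 0, "y": 0.003, "z": 0, "hand": 1},
    {"wx": 0, "wy": 0, "wz": 0, "x": 0, "y": 0, "z": 0, "hand": 1},
  ],
)

```text
time: 16.05
ee_pos: [0.5444, 0.1012, 0.0761]
ee_rot: [0.0, 0.998, -0.059, 0.0]
contact_force: [1.7, 1.7, -1.1]
finger_gap: 0.002
grasp_force: 0.7
```

Call:
drive_tool(
  series=[
    {"wx": 0, "wy": 0, "wz": 0, "x": 0, "y": 0.003, "z": 0, "hand": 1},
    {"wx": 0, "wy": 0, "wz": 0, "x": 0, "y": 0.003, "z": 0, "hand": 1},
  ],
)

```text
time: 16.25
ee_pos: [0.5441, 0.0991, 0.0762]
ee_rot: [-0.001, 0.998, -0.059, 0.0]
contact_force: [2.0, 8.3, -0.9]
finger_gap: 0.004
grasp_force: 4.0
```

Call:
drive_tool(
  series=[
    {"wx": 0, "wy": 0, "wz": 0, "x": 0, "y": 0.003, "z": 0, "hand": 1},
    {"wx": 0, "wy": 0, "wz": 0, "x": 0, "y": 0, "z": 0, "hand": 1},
  ],
)

```text
time: 16.45
ee_pos: [0.5441, 0.099, 0.0763]
ee_rot: [-0.002, 0.998, -0.059, 0.0]
contact_force: [1.8, 10.2, -2.2]
finger_gap: 0.003
grasp_force: 4.9
```

The bolt stopped solid near the expected travel. I'll give one slightly firmer press, then back off, lift and check.

Call:
drive_tool(
  series=[
    {"wx": 0, "wy": 0, "wz": 0, "x": 0, "y": 0.003, "z": 0, "hand": 1},
    {"wx": 0, "wy": 0, "wz": 0, "x": 0, "y": 0, "z": 0, "hand": 1},
    {"wx": 0, "wy": 0, "wz": 0, "x": 0, "y": 0, "z": 0, "hand": 1},
  ],
)

```text
time: 16.75
ee_pos: [0.544, 0.0989, 0.0763]
ee_rot: [-0.003, 0.998, -0.058, 0.001]
contact_force: [3.3, 14.2, -1.8]
finger_gap: 0.004
grasp_force: 7.0
```

Call:
drive_tool(
  series=[
    {"wx": 0, "wy": 0, "wz": 0, "x": 0, "y": -0.01, "z": 0, "hand": 1},
    {"wx": 0, "wy": 0, "wz": 0, "x": 0, "y": -0.02, "z": 0, "hand": 1},
    {"wx": 0, "wy": 0, "wz": 0, "x": 0, "y": -0.02, "z": 0, "hand": 1},
    {"wx": 0, "wy": 0, "wz": 0, "x": 0, "y": -0.01, "z": 0, "hand": 1},
    {"wx": 0, "wy": 0, "wz": 0, "x": 0, "y": 0, "z": -0.08, "hand": 1},
    {"wx": 0, "wy": 0, "wz": 0, "x": 0, "y": 0, "z": -0.08, "hand": 1},
    {"wx": 0, "wy": 0, "wz": 0, "x": 0, "y": 0, "z": -0.08, "hand": 1},
    {"wx": 0, "wy": 0, "wz": 0, "x": -0.06, "y": 0.06, "z": -0.06, "hand": 1},
    {"wx": 0, "wy": 0, "wz": 0, "x": -0.06, "y": 0.06, "z": 0, "hand": 1},
    {"wx": 0, "wy": 0, "wz": 0, "x": -0.04, "y": 0.03, "z": 0, "hand": 1},
    {"wx": 0, "wy": 0, "wz": 0, "x": 0, "y": 0, "z": 0, "hand": 1},
    {"wx": 0, "wy": 0, "wz": 0, "x": 0, "y": 0, "z": 0, "hand": 1},
  ],
)

```text
time: 17.95
ee_pos: [0.4603, 0.0612, 0.2254]
ee_rot: [-0.0, 0.998, -0.059, 0.001]
contact_force: [0.7, 0.6, -0.2]
finger_gap: 0.006
grasp_force: 0.0
```

Run:
```python
from meas import *
p,d,c,P,hsv=run(); s=manip.sense(); print(s["time"],s["ee_pos"],s["contact_force"])
cv2.imwrite("pics/w6.png",cv2.resize(p[:240,80:480,::-1],None,fx=2,fy=2))
p,_,_=grab("scene"); cv2.imwrite("pics/s6.png",p[:,:,::-1])
```

```text
brass (421, 0, 15, 6) ctr/tl/br on z 0.048 [[0.6331, -0.1005], [0.6365, -0.0934], [0.6298, -0.1077]] depthmed [ 0.6349 -0.0997  0.0466] zmax 0.049
   minrect [[633.6, -99.8], [13.3, 4.1]]
blue (269, 84, 27, 17) ctr/tl/br on z 0.038 [[0.5715, 0.0466], [0.5815, 0.0597], [0.5615, 0.0333]] depthmed [0.5722 0.0472 0.0368] zmax 0.039
   minrect [[572.2, 47.4], [28.2, 15.2]]
red (275, 71, 14, 11) ctr/tl/br on z 0.027 [[0.589, 0.045], [0.5953, 0.0519], [0.5826, 0.0381]] depthmed [0.5883 0.046  0.0333] zmax 0.037
   minrect [[589.5, 45.5], [14.0, 9.9]]
orange (241, 108, 9, 24) ctr/tl/br on z 0.085 [[0.546, 0.0845], [0.5569, 0.0871], [0.5349, 0.0819]] depthmed [0.5466 0.0851 0.0838] zmax 0.086
   minrect [[546.4, 85.0], [7.5, 20.5]]
18.2 [0.46061349 0.06165949 0.22449501] [-0.30900184 -0.35483638  0.28788644]
```

View pics/w6.png

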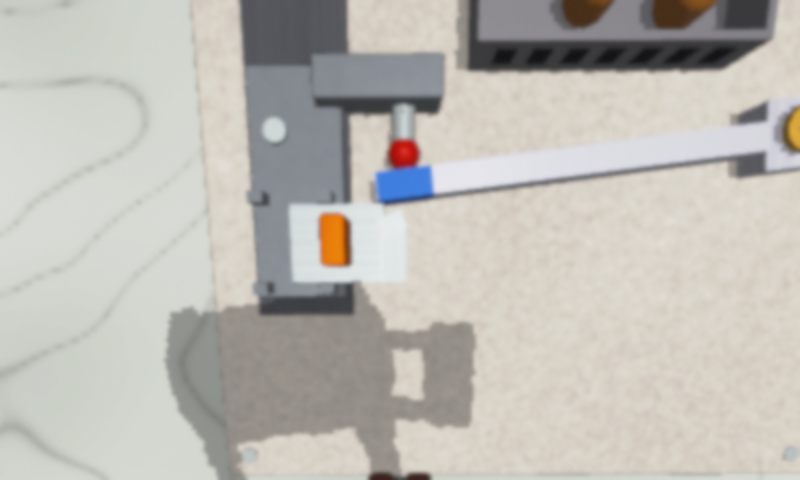

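The top view shows the bolt plate fully across, with its nose at (395,240) in front of the blue bar end at (405,185). The bar is at the red buffer at (403,153), and the hand is clear. The bolt met a solid stop at 14 N, so I'm handing in.

```bash
python3 -c "
from station import manip
print(manip.finish_job())"
```

```text
the job is handed in; nothing more can be done
None
```

The gate is closed and handed in: I held the bar on the red buffer at about 7–8 N for over a second and released it, then pushed the bolt across to its solid stop and drew the hand clear. I did not take a last look at the vials, bottles and glass, but no move or force reading suggested the arm touched them.

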